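# Roll the round blank up to the pointers

## Task

The round wooden blank has to be marked out: roll it along the felt-covered board by pushing on its top with the fingertips until the two brass needles on the rails point at the centres of its ends, and let it come to rest there by itself, square to the board. It should roll gently the whole way, never dragged, pinched, lifted or knocked, and the wedge on the board and the other things on the bench stay as they are.

Things in the scene. Friction and masses are not known exactly. Their poses are not given: they have to be found in the camera images.
- blank_center (a point): centre of the pale round wooden blank (solid cylinder, 80 mm diameter, 124 mm long, about 0.28 kg), half-way along its axis, 40 mm above the felt. x axis = the cylinder's axis, across the board; z points up at first and turns with the blank. A pencilled cross marks each end's centre. The felt brakes it: at 50 mm/s it runs on 4 mm. Friction with felt and fingers about 0.6 or more.
- pointer_mid (a point): midway between the tips of the two brass needles, 40 mm above the felt (55 mm above the bench). They sit on dark wooden clips on the board's two rails, point at each other along this point's x axis and end 152 mm apart, so the blank passes between. Fixed during a run; highest point 61 mm above the bench. y axis = along the board, z up.
- marking_board: fixed low board, 200 x 380 mm: plywood with a grey felt top 15 mm above the bench and two brown rails along its long sides, 13 mm above the felt and 164 mm apart inside. Origin under its centre at bench height; y axis = along the board (the way the blank rolls, either way), x across it.
- wedge: loose pale softwood wedge, 30 x 120 x 35 mm, lying across the board near the end opposite to the blank. Origin: centre of its underside, own y along its length. To be left alone.
- tin: wax tin with a red lid, 71 mm diameter, 29 mm high, on the bench behind the board (away from the robot). Origin: centre of its underside. To be left alone.
- little_mallet: small walnut mallet standing on its head, 68 mm diameter, 195 mm high, behind the board. Origin: centre of its underside. To be left alone.
- slip: small red-brown slip stone, 24 x 64 x 14 mm, on the bench to the left of the board. Origin: centre of its underside. To be left alone.
- felt_pen: white marker pen with a red cap, 17 x 135 x 16 mm, on the bench to the left of the slip stone. Origin: centre of its underside. To be left alone.
- offcut: brown hardwood offcut, 30 x 85 x 30 mm, to the left of the pen. Origin: centre of its underside. To be left alone.
- can: brass oil can with an upright spout, 67 mm diameter, 150 mm high, behind the board. Origin: centre of its underside. To be left alone.

How it is judged (in metres and radians):
At the end, for the whole second after the job is handed in: the blank lies still on the felt, its centre within 8 mm of the pointer line along the board, its axis within 8 degrees of that line, and it got there by rolling: its first upward direction is more than 83 degrees from vertical (rolling the 80 to 170 mm gives this for every start) (y of blank_center in the frame of pointer_mid between -0.008 and 0.008 m and z of blank_center in the frame of pointer_mid between -0.004 and 0.004 m and angle between the x axis of blank_center and the x axis of pointer_mid, either way round below 0.14 rad and angle between blank_center's own z axis and vertical above 1.45 rad and linear speed of round_blank below 0.01 m/s); the robot touches nothing.
It fails at once if the blank is lifted off the board (z of blank_center in the frame of pointer_mid above 0.012 m).
It fails at once if the blank is pushed or held low: fingers that reach below its mid-height touch it (contact force between the fingers and round_blank above 0.5 N and height (world z) of the grasp point below 0.067 m).
It fails at once if the blank is knocked along (faster than 0.3 m/s) (linear speed of round_blank above 0.3 m/s).
It fails at once if a bystander is moved by more than 15 mm (distance of any of wedge, tin, little_mallet, slip, felt_pen, offcut, can from where it was at the start of the episode above 0.015 m).
It also fails if it takes over 64 s, if anything falls off the work surface, if the arm or the gripper's body presses on something with over 40 N, if the wrist force passes 120 N, or if a joint passes its speed limit or range.

## Robot

A 6-joint arm with a two-finger parallel gripper is mounted at the origin on a cart in front of the work surface, level with it; the furniture and walls round the work are solid. World frame = base frame: x ahead of the robot, y to its left, z up, the work surface at z = 0. Lengths are in m, angles in degrees, forces in N, time in s.
With the tool pointing down it reaches from about 0.325 to 1 m from the base axis. Payload 5.1 kg.
Tool frame: the origin (TCP) lies on the centre line of the jaws, within the pads' length; the fingertips stand 25 mm ahead of it and the grasp point (between the pads) lies 6 mm ahead of it; z points along the fingers, y is the line along which they close (so a half turn about z gives the same grasp; the last joint's range is limited). The gripper opens to 85 mm and grips with 20 to 120 N. Pads are 22 mm wide; open, the fingers measure 114 mm over their backs; the gripper's body (76 mm by 85 mm) begins 54 mm behind the grasp point. The pads swing forward as they close: fully open they stand 13 mm farther back than shut.
Start: joints at [-71.769, 7.093, 94.555, -0, 78.352, -4.733], TCP at [0.254, -0.598, 0.256] pointing down, gripper open.
Joint ranges: [-149.61, 149.61], [-58.7, 133.49], [1.44, 155.28], [-77.14, 257.14], [18.33, 153.61], [-166.67, 166.67]. Speed limits (degrees/s): [147.25, 147.25, 180, 180, 180, 180].

## Interface

Orientations are given as a 3x3 rotation matrix whose columns are the frame's x, y, z axes.
In Python, from bench import manip gives the robot as it stands.
- The arm moves only by the tool arm_command, never from a script. Its argument "moves" is a list of rows, each an object of numbers: "fingers": the gripper command: -1 is fully open, 1 is shut, values between are in proportion; "tx", "ty", "tz": the shift along the tool's x, y, z in cm; "spin": the turn about the tool's z in units of 6 degrees (1.0 is 6 degrees). A call has 1 to 12 rows; each row is the pose to reach, as a shift and turn from the pose commanded when the call began, along the tool's axes at that moment; what a row does not reach only later rows make up. A row lasts 1/12 s, in which the tool goes at most 41.7 mm and 7.16 degrees, less where a joint would pass 70% of its speed; a pose out of reach is approached as far as the arm can. A call with a gripper value outside its range is refused whole. The fingers move at their own pace and stop on an object; "squeeze" is the grip in N (left out, the last holds). Time passes only in rows, so rows that repeat a pose let the fingers close. It gives the time, the measured TCP pose, the force, the opening and the grip force at its end, in the units of the state.
- manip.read_state(): the state, without advancing time (a new reading comes with each control period).
- manip.snapshot(name): name is "side" or "top"; returns the picture (420x560x3 uint8, blue, green, red); there is no depth.
- manip.camera_model(name): a dict with "camera_matrix" (3x3 intrinsics, pixels), "D" ([k1, k2, p1, p2, k3] as OpenCV has them; the pictures are not rectified), "position" and "orientation" of the camera in the world. Camera axes: x right, y up, looking along -z (the intrinsics and any distortion apply to the point x, -y, -z); pixel columns grow to the right and rows downward; lengths in m; the calibration is good to about 2 mm. A picture is of the moment at which its call begins. camera_model takes no time and is no camera call.
- manip.finish_job(): hands the job in; it is judged then, once.
Trained networks look in the newest picture that a camera, given by its name, has taken for a name from the list of things; names that differ only in an ending like _2 or _b are one class to them, and where a whole thing is asked for, a point or a joint stands for the part that bears it (a point fixed in the world has none). Each returns a list of dicts, best first, with "p" (0 to 1); they miss things now and then, are a little off and sometimes report something else, mostly with a low value. They report only what shows in the picture. A call takes as long as a camera call.
- manip.boxes_of(camera, query): "rect" ([left, top, right, bottom] in pixels, round what is visible of it).
- manip.outline_of(camera, query): "region" (420x560 bool, what is visible of it) and "rect" ([left, top, right, bottom] in pixels, round what is visible of it).
The state is a dict: "clock": time; "joint_pos": joint angles; "qvel": joint speeds; "effort": joint torques, N m; "tool_pos": TCP position; "tool_rot": TCP orientation; "force": force on the tool from outside, world axes, zero at the start; "wrist_torque": the same for the moment, N m; "finger_gap": finger opening in m; "grasp_force": force on a finger pad.
Only numpy, scipy, OpenCV 4.12 (cv2) and the standard library are available. Lean on these libraries where they do the work, as an engineer would, in place of code of your own. Each camera call takes 0.05 s, during which the arm holds its last target. There are 200 camera calls.

## Working session

There is one attempt and no reset: what is moved stays moved. The work goes in short steps, Python scripts to look and compute and a tool call to move; the robot and the scene stay as the last step left them, time stands still between calls to the robot, and variables do not carry over. Pictures are saved under pics/ and viewed, at most 10 in all, crops included, and the job is handed in when it is done.

Besides the shell and the picture viewer there is one more tool, called as name([rows], argument=value, ...), one row to a line, values as JSON. arm_command: Moves the arm, as the interface text tells. Its arguments: {"type":"object","properties":{"moves":{"type":"array"},"squeeze":{"type":"number"}},"required":["moves"]}

```bash
mkdir -p pics
python3 - <<'E'
from bench import manip
import cv2
s=manip.read_state();print({k:s[k] for k in('clock','tool_pos','tool_rot','finger_gap')})
for c in('side','top'):
    cv2.imwrite(f'pics/{c}0.png',manip.snapshot(c))
    m=manip.camera_model(c);print(c,m)
    for q in('blank_center','pointer_mid','marking_board','wedge'):
        print(q,[(r['rect'],r['p']) for r in manip.boxes_of(c,q)][:2])
E
```

```text
{'clock': 0.0, 'tool_pos': array([ 0.25341233, -0.59797253,  0.25505489]), 'tool_rot': array([[ 9.20748273e-01,  3.90156612e-01, -6.59761885e-04],
       [ 3.90157135e-01, -9.20746164e-01,  1.97757564e-03],
       [ 1.64090988e-04, -2.07826017e-03, -9.99997827e-01]]), 'finger_gap': 0.08582012889119685}
side {'camera_matrix': array([[472.62415666,   0.        , 278.11512912],
       [  0.        , 472.62415666, 210.44929694],
       [  0.        ,   0.        ,   1.        ]]), 'D': array([0.00094805, 0.        , 0.        , 0.        , 0.        ]), 'position': array([0.31405169, 0.82217485, 0.83786645]), 'orientation': array([[-0.95873924,  0.17985694, -0.22016029],
       [-0.28377699, -0.65183302,  0.7032669 ],
       [-0.01702031,  0.73672599,  0.67597716]])}
blank_center [([330.8, 137.3, 378.7, 169.2], 0.9)]
pointer_mid [([298.0, 175.3, 375.6, 210.5], 0.79), ([212.2, 128.4, 238.3, 199.6], 0.74)]
marking_board [([301.7, 195.5, 345.7, 226.7], 0.75), ([276.4, 141.9, 391.8, 250.8], 0.61)]
wedge [([301.9, 196.0, 349.4, 225.5], 0.63)]
top {'camera_matrix': array([[449.09858399,   0.        , 278.97124663],
       [  0.        , 449.09858399, 206.7277024 ],
       [  0.        ,   0.        ,   1.        ]]), 'D': array([-0.03303479,  0.        ,  0.        ,  0.        ,  0.        ]), 'position': array([0.39822542, 0.0284557 , 1.12832534]), 'orientation': array([[-0.02404255,  0.98671543, -0.16066928],
       [-0.99958034, -0.02112919,  0.01981685],
       [ 0.01615878,  0.1610783 ,  0.98680934]])}
blank_center [([381.0, 234.5, 418.0, 289.6], 0.69)]
pointer_mid [([327.6, 214.8, 344.5, 299.0], 0.46), ([266.9, 210.3, 426.6, 299.6], 0.42)]
marking_board [([265.9, 208.8, 425.4, 304.2], 0.86)]
wedge [([294.8, 227.8, 308.4, 279.2], 0.67)]
```

View pics/side0.png

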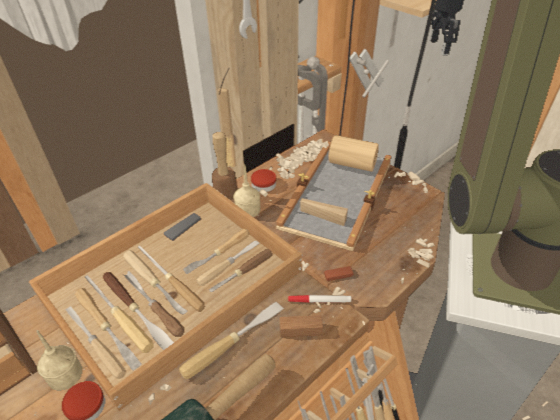

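View pics/top0.png

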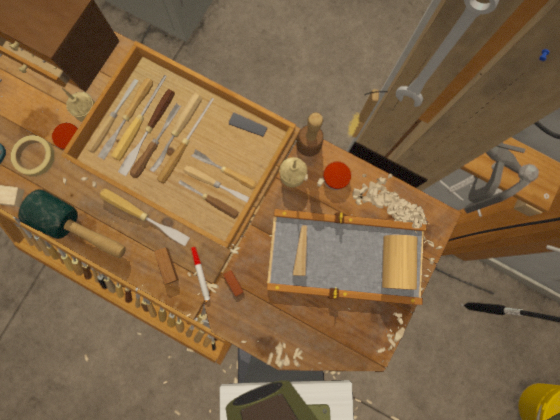

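The top view shows the board at columns 270–425. The blank is at about (402,262), the needle clips at about (340,217) and (336,294), and the wedge at (300,252). Next I'll enlarge the board area.

Run:
```python
import cv2
a=cv2.imread('pics/top0.png')[200:312,260:440]
cv2.imwrite('pics/topc.png',cv2.resize(a,None,fx=4.4,fy=4.4,interpolation=cv2.INTER_CUBIC))
a=cv2.imread('pics/side0.png')[130:250,270:400]
cv2.imwrite('pics/sidec.png',cv2.resize(a,None,fx=5,fy=5,interpolation=cv2.INTER_CUBIC))
```

```text
(no output)
```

View pics/topc.png

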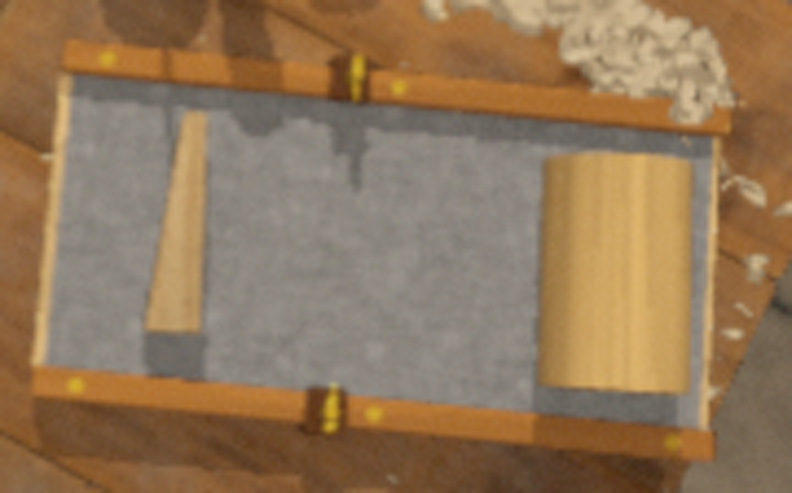

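View pics/sidec.png

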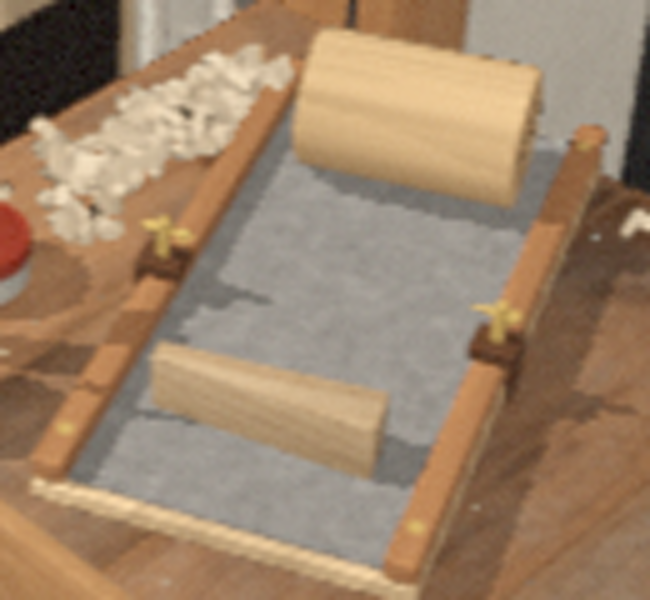

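The crops show the needle clips at (356,75) and (331,408) in the top crop. The blank's silhouette edges are at columns 540 and 691, and its axis may be slightly off square.

```bash
cat > h.py <<'E'
import numpy as np,cv2
from bench import manip
def ray(c,uv):
    m=manip.camera_model(c)
    p=cv2.undistortPoints(np.float64(uv).reshape(-1,1,2),m['camera_matrix'],m['D']).reshape(-1,2)
    d=np.c_[p[:,0],-p[:,1],-np.ones(len(p))]
    d/=np.linalg.norm(d,axis=1)[:,None]
    return m['position'],d@m['orientation'].T
def at(c,uv,z):
    o,d=ray(c,uv); return o+d*((z-o[2])/d[:,2])[:,None]
def proj(c,P):
    m=manip.camera_model(c); q=(np.atleast_2d(P)-m['position'])@m['orientation']
    return cv2.projectPoints(q*[1,-1,-1],np.zeros(3),np.zeros(3),m['camera_matrix'],m['D'])[0].reshape(-1,2)
def fit(c,mask):
    """cylinder pose (x,y,yaw of axis from world x) by silhouette hull overlap"""
    from scipy.optimize import minimize
    mask=mask.astype(np.uint8); t=np.linspace(0,2*np.pi,60)
    def hull(v):
        a=np.array([np.cos(v[2]),np.sin(v[2]),0]);b=np.array([-a[1],a[0],0])
        P=[np.array([v[0],v[1],.055])+s*.062*a+.04*(np.cos(k)*b+np.sin(k)*np.array([0,0,1])) for s in(-1,1) for k in t]
        return cv2.convexHull(proj(c,np.array(P)).astype(np.float32))
    def cost(u):
        h=hull([u[0]/100,u[1]/100,u[2]/10]); im=np.zeros((1680,2240),np.uint8)
        cv2.fillPoly(im,[np.round(h*4+1.5).astype(np.int32)],1)
        a=cv2.resize(im.astype(np.float32),(560,420),interpolation=cv2.INTER_AREA)
        return np.abs(a-mask).sum()
    vs,us=np.nonzero(mask); g=at(c,[[us.mean(),vs.mean()]],.06)[0]
    best=None
    for w in(-.08,0,.08):
        r=minimize(cost,[g[0]*100,g[1]*100,w*10],method='Nelder-Mead',options=dict(initial_simplex=np.array([g[0]*100,g[1]*100,w*10])+np.array([[0,0,0],[1,0,0],[0,1,0],[0,0,.8]])))
        if best is None or r.fun<best.fun: best=r
    return best.x[0]/100,best.x[1]/100,np.degrees(best.x[2]/10),best.fun,int(mask.sum())
def blank(c):
    manip.snapshot(c); r=manip.outline_of(c,'blank_center')
    return (r[0]['p'],)+fit(c,r[0]['region']) if r else None
E
python3 - <<'E'
from h import *
np.set_printoptions(precision=4,suppress=True)
T=lambda *p:np.array(p)/4.4+np.array([260,200])-.5+.5/4.4
S=lambda *p:np.array(p)/5+np.array([270,130])-.4
print('needles top',at('top',[T(356,75),T(331,408)],.055))
print('needles side',at('side',[S(180,233),S(490,309)],.055))
cr=at('top',[T(66,42),T(730,108),T(33,370),T(714,432)],.028);print('rail',cr)
L=at('top',[T(543,160),T(539,388)],.06);R=at('top',[T(692,155),T(688,392)],.06);print('L,R',L,R)
for c in('side','top'): print(c,np.array(blank(c)))
E
```

```text
needles top [[ 0.5454 -0.1415  0.055 ]
 [ 0.3657 -0.1199  0.055 ]]
needles side [[ 0.5368 -0.1408  0.055 ]
 [ 0.3694 -0.1219  0.055 ]]
rail [[ 0.5715  0.0173  0.028 ]
 [ 0.5256 -0.3574  0.028 ]
 [ 0.3896  0.0395  0.028 ]
 [ 0.3461 -0.335   0.028 ]]
L,R [[ 0.4957 -0.2409  0.06  ]
 [ 0.3734 -0.2314  0.06  ]] [[ 0.4965 -0.3231  0.06  ]
 [ 0.3691 -0.3119  0.06  ]]
side [   0.6       0.4325   -0.2789   -4.0188   42.9375 1349.    ]
top [   0.89      0.4327   -0.2767   -3.6315   42.5625 1907.    ]
```

```bash
cat >> h.py <<'E'
U=np.array([.120,.9928]);X=np.array([.9928,-.120]);PM=np.array([.4545,-.131]);YB=-6.9
def shift(x,y,z,yaw):
    s=manip.read_state();R=s['tool_rot'];t=R.T@(np.array([x,y,z])-s['tool_pos'])*100
    a=np.degrees(np.arctan2(R[1,1],R[0,1]))
    return np.round(t,2),'spin',round(-(yaw-a)/6,2),'yaw',round(a,2)
E
python3 -c "
from h import *
print(shift(.432,-.290,.150,-3.9))"
```

```text
(array([ 28.46, -21.44,  10.64]), 'spin', np.float64(-10.52), 'yaw', np.float64(-67.04))
```

arm_command([
  {"fingers": -1, "tx": 2.5, "ty": -1.9, "tz": 0.5, "spin": -0.9},
  {"fingers": -1, "tx": 5, "ty": -3.8, "tz": 1, "spin": -1.8},
  {"fingers": -1, "tx": 7.5, "ty": -5.6, "tz": 2, "spin": -2.8},
  {"fingers": -1, "tx": 10, "ty": -7.5, "tz": 3, "spin": -3.7},
  {"fingers": -1, "tx": 13, "ty": -9.8, "tz": 4, "spin": -4.8},
  {"fingers": -1, "tx": 16, "ty": -12.1, "tz": 5, "spin": -5.9},
  {"fingers": -1, "tx": 19, "ty": -14.3, "tz": 6, "spin": -7},
  {"fingers": -1, "tx": 22, "ty": -16.6, "tz": 7.5, "spin": -8.1},
  {"fingers": -1, "tx": 25, "ty": -18.8, "tz": 9, "spin": -9.2},
  {"fingers": -1, "tx": 27.5, "ty": -20.7, "tz": 10, "spin": -10.1},
  {"fingers": -1, "tx": 28.5, "ty": -21.4, "tz": 10.5, "spin": -10.5},
  {"fingers": -1, "tx": 28.5, "ty": -21.4, "tz": 10.6, "spin": -10.5},
])

```text
clock: 1.7
tool_pos: [0.4329, -0.2878, 0.1491]
tool_rot: [[0.066, 0.998, -0.002], [0.998, -0.066, 0.002], [0.001, -0.002, -1.0]]
force: [-0.9, -0.4, -0.7]
finger_gap: 0.0853
grasp_force: 0.0
```

Run:
```python
from h import *
s=manip.read_state();print(s['clock'],s['tool_pos'],s['tool_rot'],s['force'],s['finger_gap'])
print(shift(.432,-.290,.12,-3.9))
```

```text
1.7 [ 0.43291619 -0.28782822  0.14905014] [[ 0.06626294  0.99780101 -0.00153847]
 [ 0.99780109 -0.06626049  0.00158946]
 [ 0.00148403 -0.00164041 -0.99999755]] [-0.92621556 -0.35495083 -0.69239703] 0.0852737725576486
(array([-0.23, -0.07,  2.9 ]), 'spin', np.float64(0.02), 'yaw', np.float64(-3.8))
```

arm_command([
  {"fingers": -1, "tx": -0.2, "ty": -0.1, "tz": 1.0, "spin": 0},
  {"fingers": -1, "tx": -0.2, "ty": -0.1, "tz": 2.0, "spin": 0},
  {"fingers": -1, "tx": -0.2, "ty": -0.1, "tz": 2.6, "spin": 0},
  {"fingers": -1, "tx": -0.2, "ty": -0.1, "tz": 2.6, "spin": 0},
])

```text
clock: 2.03
tool_pos: [0.4298, -0.2926, 0.1223]
tool_rot: [[0.073, 0.997, -0.003], [0.997, -0.073, 0.002], [0.002, -0.003, -1.0]]
force: [0.1, -0.4, -0.8]
finger_gap: 0.085
grasp_force: 0.0
```

arm_command([
  {"fingers": -1, "tx": 0, "ty": 0, "tz": 0.2, "spin": 0},
  {"fingers": -1, "tx": 0, "ty": 0, "tz": 0.3, "spin": 0},
  {"fingers": -1, "tx": 0, "ty": 0, "tz": 0.3, "spin": 0},
])

```text
clock: 2.28
tool_pos: [0.4313, -0.2927, 0.1214]
tool_rot: [[0.071, 0.997, 0.0], [0.997, -0.071, -0.0], [-0.0, 0.0, -1.0]]
force: [-0.4, -0.2, 0.1]
finger_gap: 0.0852
grasp_force: 0.0
```

arm_command([
  {"fingers": -1, "tx": 0, "ty": 0, "tz": 0.2, "spin": 0},
  {"fingers": -1, "tx": 0, "ty": 0, "tz": 0.3, "spin": 0},
  {"fingers": -1, "tx": 0, "ty": 0, "tz": 0.3, "spin": 0},
])

```text
clock: 2.53
tool_pos: [0.4313, -0.2921, 0.1182]
tool_rot: [[0.07, 0.998, -0.0], [0.998, -0.07, 0.0], [0.0, -0.0, -1.0]]
force: [-0.2, 0.0, -0.5]
finger_gap: 0.0854
grasp_force: 0.0
```

arm_command([
  {"fingers": -1, "tx": 0, "ty": 0, "tz": 0.3, "spin": 0},
  {"fingers": -1, "tx": 0, "ty": 0, "tz": 0.5, "spin": 0},
  {"fingers": -1, "tx": 0, "ty": 0, "tz": 0.5, "spin": 0},
])

```text
clock: 2.78
tool_pos: [0.4311, -0.2919, 0.1127]
tool_rot: [[0.07, 0.998, -0.001], [0.998, -0.07, 0.001], [0.001, -0.001, -1.0]]
force: [-0.4, 0.0, 0.4]
finger_gap: 0.0854
grasp_force: 0.0
```

arm_command([
  {"fingers": -1, "tx": 0, "ty": 0, "tz": 0.2, "spin": 0},
  {"fingers": -1, "tx": 0, "ty": 0, "tz": 0.3, "spin": 0},
  {"fingers": -1, "tx": 0, "ty": 0, "tz": 0.3, "spin": 0},
])

```text
clock: 3.03
tool_pos: [0.4312, -0.292, 0.11]
tool_rot: [[0.07, 0.998, -0.0], [0.998, -0.07, 0.0], [0.0, -0.0, -1.0]]
force: [-0.8, 0.6, -0.7]
finger_gap: 0.0857
grasp_force: 0.0
```

arm_command([
  {"fingers": -1, "tx": 0.2, "ty": 0, "tz": 0.1, "spin": 0},
  {"fingers": -1, "tx": 0.2, "ty": 0, "tz": 0.2, "spin": 0},
  {"fingers": -1, "tx": 0.2, "ty": 0, "tz": 0.2, "spin": 0},
])

```text
clock: 3.28
tool_pos: [0.4314, -0.29, 0.1081]
tool_rot: [[0.07, 0.998, -0.0], [0.998, -0.07, 0.0], [0.0, -0.0, -1.0]]
force: [-0.7, -0.5, 0.6]
finger_gap: 0.0853
grasp_force: 0.0
```

arm_command([
  {"fingers": -1, "tx": 0, "ty": 0, "tz": 0.1, "spin": 0},
  {"fingers": -1, "tx": 0, "ty": 0, "tz": 0.15, "spin": 0},
  {"fingers": -1, "tx": 0, "ty": 0, "tz": 0.15, "spin": 0},
])

```text
clock: 3.53
tool_pos: [0.4314, -0.2901, 0.1067]
tool_rot: [[0.07, 0.998, -0.0], [0.998, -0.07, 0.0], [0.0, -0.0, -1.0]]
force: [0.2, 0.8, -0.3]
finger_gap: 0.0857
grasp_force: 0.0
```

arm_command([
  {"fingers": -1, "tx": 0, "ty": 0, "tz": 0.05, "spin": 0},
  {"fingers": -1, "tx": 0, "ty": 0, "tz": 0.1, "spin": 0},
  {"fingers": -1, "tx": 0, "ty": 0, "tz": 0.1, "spin": 0},
])

```text
clock: 3.78
tool_pos: [0.4316, -0.2905, 0.1064]
tool_rot: [[0.07, 0.998, 0.0], [0.998, -0.07, -0.001], [-0.001, 0.0, -1.0]]
force: [-0.2, -0.3, 3.3]
finger_gap: 0.0853
grasp_force: 1.6
```

arm_command([
  {"fingers": -1, "tx": 0, "ty": 0, "tz": 0.05, "spin": 0},
  {"fingers": -1, "tx": 0, "ty": 0, "tz": 0.1, "spin": 0},
  {"fingers": -1, "tx": 0, "ty": 0, "tz": 0.1, "spin": 0},
])

```text
clock: 4.03
tool_pos: [0.4317, -0.291, 0.1062]
tool_rot: [[0.07, 0.998, 0.0], [0.998, -0.07, -0.001], [-0.001, 0.0, -1.0]]
force: [-5.1, 0.3, 8.1]
finger_gap: 0.0853
grasp_force: 3.9
```

arm_command([
  {"fingers": -1, "tx": 0.2, "ty": 0.01, "tz": 0, "spin": 0.05},
  {"fingers": -1, "tx": 0.6, "ty": 0.03, "tz": 0, "spin": 0.1},
  {"fingers": -1, "tx": 1.0, "ty": 0.05, "tz": 0, "spin": 0.15},
  {"fingers": -1, "tx": 1.5, "ty": 0.07, "tz": 0, "spin": 0.2},
  {"fingers": -1, "tx": 2.0, "ty": 0.1, "tz": 0, "spin": 0.25},
  {"fingers": -1, "tx": 2.5, "ty": 0.12, "tz": 0, "spin": 0.3},
  {"fingers": -1, "tx": 3.0, "ty": 0.15, "tz": 0, "spin": 0.35},
  {"fingers": -1, "tx": 3.5, "ty": 0.17, "tz": 0, "spin": 0.4},
  {"fingers": -1, "tx": 4.0, "ty": 0.2, "tz": 0, "spin": 0.45},
  {"fingers": -1, "tx": 4.4, "ty": 0.22, "tz": 0, "spin": 0.5},
  {"fingers": -1, "tx": 4.7, "ty": 0.24, "tz": 0, "spin": 0.5},
  {"fingers": -1, "tx": 4.8, "ty": 0.24, "tz": -0.1, "spin": 0.5},
])

```text
clock: 5.03
tool_pos: [0.4379, -0.2425, 0.1067]
tool_rot: [[0.122, 0.993, 0.001], [0.993, -0.122, -0.001], [-0.001, 0.002, -1.0]]
force: [0.0, -0.2, 1.9]
finger_gap: 0.0852
grasp_force: 0.1
```

arm_command([
  {"fingers": -1, "tx": 0, "ty": 0, "tz": -0.5, "spin": 0},
  {"fingers": -1, "tx": 0, "ty": 0, "tz": -1.0, "spin": 0},
  {"fingers": -1, "tx": 0, "ty": 0, "tz": -1.0, "spin": 0},
])

```text
clock: 5.28
tool_pos: [0.4378, -0.2428, 0.1168]
tool_rot: [[0.123, 0.992, 0.001], [0.992, -0.123, -0.001], [-0.001, 0.002, -1.0]]
force: [0.6, 0.2, 0.6]
finger_gap: 0.0852
grasp_force: 0.0
```

```bash
cat >> h.py <<'E'
def report():
    s=manip.read_state();print('t',round(s['clock'],2),'tcp',s['tool_pos'].round(4),'yaw',shift(0,0,0,0)[-1])
    for c in('side','top'):
        b=blank(c)
        if b: 
            e=np.array(b[1:3])-PM;print(c,np.round(b,4),'board x,y mm',(1000*np.array([e@X,e@U])).round(1),'dyaw',round(b[3]-YB,1))
E
python3 -c "
from h import *
report()"
```

```text
t 5.28 tcp [ 0.4378 -0.2428  0.1168] yaw -7.04
side [ 9.30000e-01  4.35300e-01 -2.52800e-01 -6.48580e+00  1.04375e+02
  1.32900e+03] board x,y mm [  -4.5 -123.2] dyaw 0.4
top [ 6.2000e-01  4.5930e-01 -2.2100e-01  4.5899e+00  1.3495e+03  4.8400e+02] board x,y mm [ 15.6 -88.7] dyaw 11.5
```

arm_command([
  {"fingers": -1, "tx": -1.2, "ty": 0, "tz": 0, "spin": 0},
  {"fingers": -1, "tx": -2.2, "ty": 0, "tz": 0, "spin": 0},
  {"fingers": -1, "tx": -2.2, "ty": 0, "tz": 0.5, "spin": 0},
  {"fingers": -1, "tx": -2.2, "ty": 0, "tz": 0.8, "spin": 0},
  {"fingers": -1, "tx": -2.2, "ty": 0, "tz": 1.0, "spin": 0},
  {"fingers": -1, "tx": -2.2, "ty": 0, "tz": 1.1, "spin": 0},
  {"fingers": -1, "tx": -2.2, "ty": 0, "tz": 1.1, "spin": 0},
])

```text
clock: 6.07
tool_pos: [0.4345, -0.2651, 0.1062]
tool_rot: [[0.122, 0.992, -0.001], [0.992, -0.122, -0.001], [-0.001, -0.001, -1.0]]
force: [-5.6, -0.0, 9.3]
finger_gap: 0.0857
grasp_force: 4.9
```

arm_command([
  {"fingers": -1, "tx": 0.2, "ty": 0, "tz": 0, "spin": 0},
  {"fingers": -1, "tx": 0.6, "ty": 0, "tz": 0, "spin": 0},
  {"fingers": -1, "tx": 1.0, "ty": 0, "tz": 0, "spin": 0},
  {"fingers": -1, "tx": 1.5, "ty": 0, "tz": 0, "spin": 0},
  {"fingers": -1, "tx": 2.0, "ty": 0, "tz": 0, "spin": 0},
  {"fingers": -1, "tx": 2.5, "ty": 0, "tz": 0, "spin": 0},
  {"fingers": -1, "tx": 3.0, "ty": 0, "tz": 0, "spin": 0},
  {"fingers": -1, "tx": 3.5, "ty": 0, "tz": 0, "spin": 0},
  {"fingers": -1, "tx": 4.0, "ty": 0, "tz": 0, "spin": 0},
  {"fingers": -1, "tx": 4.4, "ty": 0, "tz": 0, "spin": 0},
  {"fingers": -1, "tx": 4.7, "ty": 0, "tz": 0, "spin": 0},
  {"fingers": -1, "tx": 4.8, "ty": 0, "tz": -0.1, "spin": 0},
])

```text
clock: 7.07
tool_pos: [0.4404, -0.2164, 0.1065]
tool_rot: [[0.122, 0.993, -0.001], [0.993, -0.122, -0.0], [-0.0, -0.001, -1.0]]
force: [-0.8, 0.1, 1.4]
finger_gap: 0.0857
grasp_force: 0.5
```

arm_command([
  {"fingers": -1, "tx": 0, "ty": 0, "tz": -0.5, "spin": 0},
  {"fingers": -1, "tx": 0, "ty": 0, "tz": -1.0, "spin": 0},
  {"fingers": -1, "tx": 0, "ty": 0, "tz": -1.0, "spin": 0},
])

```text
clock: 7.32
tool_pos: [0.441, -0.217, 0.1168]
tool_rot: [[0.122, 0.992, 0.001], [0.992, -0.122, -0.001], [-0.001, 0.002, -1.0]]
force: [0.3, 0.2, 0.2]
finger_gap: 0.0855
grasp_force: 0.0
```

```bash
python3 -c "
from h import *
report()"
```

```text
t 7.32 tcp [ 0.441  -0.217   0.1168] yaw -7.03
side [ 6.8000e-01  4.3890e-01 -2.2860e-01 -5.0244e+00  8.0250e+01  1.3890e+03] board x,y mm [ -3.8 -98.7] dyaw 1.9
top [ 6.90000e-01  4.73900e-01 -1.91000e-01  4.03150e+00  1.42975e+03
  3.90000e+02] board x,y mm [ 26.5 -57.3] dyaw 10.9
```

arm_command([
  {"fingers": -1, "tx": -1.3, "ty": 0, "tz": 0, "spin": 0},
  {"fingers": -1, "tx": -2.4, "ty": 0, "tz": 0, "spin": 0},
  {"fingers": -1, "tx": -2.4, "ty": 0, "tz": 0.5, "spin": 0},
  {"fingers": -1, "tx": -2.4, "ty": 0, "tz": 0.8, "spin": 0},
  {"fingers": -1, "tx": -2.4, "ty": 0, "tz": 1.0, "spin": 0},
  {"fingers": -1, "tx": -2.4, "ty": 0, "tz": 1.1, "spin": 0},
  {"fingers": -1, "tx": -2.4, "ty": 0, "tz": 1.1, "spin": 0},
])

```text
clock: 8.1
tool_pos: [0.4374, -0.2412, 0.1061]
tool_rot: [[0.122, 0.992, -0.001], [0.992, -0.122, -0.001], [-0.001, -0.001, -1.0]]
force: [-5.2, -0.6, 9.9]
finger_gap: 0.0854
grasp_force: 4.7
```

arm_command([
  {"fingers": -1, "tx": 0.2, "ty": 0, "tz": 0, "spin": 0},
  {"fingers": -1, "tx": 0.6, "ty": 0, "tz": 0, "spin": 0},
  {"fingers": -1, "tx": 1.0, "ty": 0, "tz": 0, "spin": 0},
  {"fingers": -1, "tx": 1.5, "ty": 0, "tz": 0, "spin": 0},
  {"fingers": -1, "tx": 2.0, "ty": 0, "tz": 0, "spin": 0.05},
  {"fingers": -1, "tx": 2.5, "ty": 0, "tz": 0, "spin": 0.1},
  {"fingers": -1, "tx": 3.0, "ty": 0, "tz": 0, "spin": 0.1},
  {"fingers": -1, "tx": 3.5, "ty": 0, "tz": 0, "spin": 0.1},
  {"fingers": -1, "tx": 4.0, "ty": 0, "tz": 0, "spin": 0.1},
  {"fingers": -1, "tx": 4.4, "ty": 0, "tz": 0, "spin": 0.1},
  {"fingers": -1, "tx": 4.7, "ty": 0, "tz": 0, "spin": 0.1},
  {"fingers": -1, "tx": 4.8, "ty": 0, "tz": -0.1, "spin": 0.1},
])

```text
clock: 9.1
tool_pos: [0.4436, -0.1927, 0.1066]
tool_rot: [[0.132, 0.991, 0.0], [0.991, -0.132, -0.0], [-0.0, 0.0, -1.0]]
force: [-0.6, -0.5, 0.7]
finger_gap: 0.0854
grasp_force: 0.4
```

arm_command([
  {"fingers": -1, "tx": 0, "ty": 0, "tz": -0.5, "spin": 0},
  {"fingers": -1, "tx": 0, "ty": 0, "tz": -1.0, "spin": 0},
  {"fingers": -1, "tx": 0, "ty": 0, "tz": -1.0, "spin": -0.1},
])

```text
clock: 9.35
tool_pos: [0.4439, -0.1931, 0.1168]
tool_rot: [[0.122, 0.993, 0.001], [0.993, -0.122, -0.001], [-0.001, 0.002, -1.0]]
force: [-0.2, -0.8, -0.3]
finger_gap: 0.0852
grasp_force: 0.0
```

```bash
python3 -c "
from h import *
report()"
```

```text
t 9.35 tcp [ 0.4439 -0.1931  0.1168] yaw -7.01
side [ 7.1000e-01  4.4420e-01 -2.0450e-01 -7.8029e+00  1.0200e+02  1.4290e+03] board x,y mm [ -1.4 -74.2] dyaw -0.9
top [ 8.0000000e-01  4.7280000e-01 -1.7200000e-01  4.5123000e+00
  1.5005625e+03  3.6700000e+02] board x,y mm [ 23.1 -38.5] dyaw 11.4
```

Each stroke rolls the blank 24.5 mm. I'll do two more cycles.

arm_command([
  {"fingers": -1, "tx": -1.3, "ty": 0, "tz": 0, "spin": 0},
  {"fingers": -1, "tx": -2.4, "ty": 0, "tz": 0, "spin": 0},
  {"fingers": -1, "tx": -2.4, "ty": 0, "tz": 0.5, "spin": 0},
  {"fingers": -1, "tx": -2.4, "ty": 0, "tz": 0.8, "spin": 0},
  {"fingers": -1, "tx": -2.4, "ty": 0, "tz": 1.0, "spin": 0},
  {"fingers": -1, "tx": -2.4, "ty": 0, "tz": 1.1, "spin": 0},
  {"fingers": -1, "tx": -2.4, "ty": 0, "tz": 1.1, "spin": 0},
])

```text
clock: 10.13
tool_pos: [0.4404, -0.2173, 0.106]
tool_rot: [[0.122, 0.992, -0.001], [0.992, -0.122, -0.001], [-0.001, -0.001, -1.0]]
force: [-5.9, 0.1, 10.0]
finger_gap: 0.0852
grasp_force: 4.4
```

arm_command([
  {"fingers": -1, "tx": 0.2, "ty": 0, "tz": 0, "spin": 0},
  {"fingers": -1, "tx": 0.6, "ty": 0, "tz": 0, "spin": 0},
  {"fingers": -1, "tx": 1.0, "ty": 0, "tz": 0, "spin": 0},
  {"fingers": -1, "tx": 1.5, "ty": 0, "tz": 0, "spin": 0},
  {"fingers": -1, "tx": 2.0, "ty": 0, "tz": 0, "spin": 0},
  {"fingers": -1, "tx": 2.5, "ty": 0, "tz": 0, "spin": 0},
  {"fingers": -1, "tx": 3.0, "ty": 0, "tz": 0, "spin": 0},
  {"fingers": -1, "tx": 3.5, "ty": 0, "tz": 0, "spin": 0},
  {"fingers": -1, "tx": 4.0, "ty": 0, "tz": 0, "spin": 0},
  {"fingers": -1, "tx": 4.4, "ty": 0, "tz": 0, "spin": 0},
  {"fingers": -1, "tx": 4.7, "ty": 0, "tz": 0, "spin": 0},
  {"fingers": -1, "tx": 4.8, "ty": 0, "tz": -0.1, "spin": 0},
])

```text
clock: 11.13
tool_pos: [0.4464, -0.1687, 0.1067]
tool_rot: [[0.122, 0.993, -0.0], [0.993, -0.122, -0.0], [-0.0, -0.0, -1.0]]
force: [-1.5, 1.0, 1.4]
finger_gap: 0.0855
grasp_force: 0.7
```

arm_command([
  {"fingers": -1, "tx": 0, "ty": 0, "tz": -0.5, "spin": 0},
  {"fingers": -1, "tx": 0, "ty": 0, "tz": -1.0, "spin": 0},
  {"fingers": -1, "tx": -1.2, "ty": 0, "tz": -1.0, "spin": 0},
  {"fingers": -1, "tx": -2.4, "ty": 0, "tz": -1.0, "spin": 0},
  {"fingers": -1, "tx": -2.4, "ty": 0, "tz": -0.5, "spin": 0},
  {"fingers": -1, "tx": -2.4, "ty": 0, "tz": -0.2, "spin": 0},
  {"fingers": -1, "tx": -2.4, "ty": 0, "tz": 0, "spin": 0},
  {"fingers": -1, "tx": -2.4, "ty": 0, "tz": 0.1, "spin": 0},
  {"fingers": -1, "tx": -2.4, "ty": 0, "tz": 0.1, "spin": 0},
])

```text
clock: 11.88
tool_pos: [0.4432, -0.1935, 0.1058]
tool_rot: [[0.123, 0.992, -0.002], [0.992, -0.123, -0.001], [-0.001, -0.002, -1.0]]
force: [-5.9, -0.4, 8.7]
finger_gap: 0.0852
grasp_force: 4.7
```

arm_command([
  {"fingers": -1, "tx": 0.2, "ty": 0, "tz": 0, "spin": 0},
  {"fingers": -1, "tx": 0.6, "ty": 0, "tz": 0, "spin": 0},
  {"fingers": -1, "tx": 1.0, "ty": 0, "tz": 0, "spin": 0},
  {"fingers": -1, "tx": 1.5, "ty": 0, "tz": 0, "spin": 0},
  {"fingers": -1, "tx": 2.0, "ty": 0, "tz": 0, "spin": 0},
  {"fingers": -1, "tx": 2.5, "ty": 0, "tz": 0, "spin": 0},
  {"fingers": -1, "tx": 3.0, "ty": 0, "tz": 0, "spin": 0},
  {"fingers": -1, "tx": 3.5, "ty": 0, "tz": 0, "spin": 0},
  {"fingers": -1, "tx": 4.0, "ty": 0, "tz": 0, "spin": 0},
  {"fingers": -1, "tx": 4.4, "ty": 0, "tz": 0, "spin": 0},
  {"fingers": -1, "tx": 4.7, "ty": 0, "tz": 0, "spin": 0},
  {"fingers": -1, "tx": 4.8, "ty": 0, "tz": -0.1, "spin": 0},
])

```text
clock: 12.88
tool_pos: [0.4492, -0.145, 0.1067]
tool_rot: [[0.122, 0.993, -0.001], [0.993, -0.122, -0.0], [-0.0, -0.001, -1.0]]
force: [-2.0, 0.6, 2.8]
finger_gap: 0.0851
grasp_force: 1.4
```

arm_command([
  {"fingers": -1, "tx": 0, "ty": 0, "tz": -0.5, "spin": 0},
  {"fingers": -1, "tx": 0, "ty": 0, "tz": -1.0, "spin": 0},
  {"fingers": -1, "tx": 0, "ty": 0, "tz": -1.0, "spin": 0},
])

```text
clock: 13.13
tool_pos: [0.4497, -0.1454, 0.1166]
tool_rot: [[0.122, 0.992, 0.001], [0.992, -0.122, -0.0], [-0.0, 0.001, -1.0]]
force: [0.8, 0.2, 0.4]
finger_gap: 0.0855
grasp_force: 0.0
```

```bash
python3 -c "
from h import *
report()"
```

```text
t 13.13 tcp [ 0.4497 -0.1454  0.1166] yaw -7.03
side [ 8.8000e-01  4.4910e-01 -1.5510e-01 -6.9181e+00  9.6750e+01  1.4920e+03] board x,y mm [ -2.4 -24.5] dyaw -0.0
top [ 5.100000e-01  4.509000e-01 -1.474000e-01 -1.109500e+00  1.680625e+03
  1.530000e+02] board x,y mm [ -1.6 -16.7] dyaw 5.8
```

arm_command([
  {"fingers": -1, "tx": -1.3, "ty": 0, "tz": 0, "spin": 0},
  {"fingers": -1, "tx": -2.4, "ty": 0, "tz": 0, "spin": 0},
  {"fingers": -1, "tx": -2.4, "ty": 0, "tz": 0.5, "spin": 0},
  {"fingers": -1, "tx": -2.4, "ty": 0, "tz": 0.8, "spin": 0},
  {"fingers": -1, "tx": -2.4, "ty": 0, "tz": 1.0, "spin": 0},
  {"fingers": -1, "tx": -2.4, "ty": 0, "tz": 1.1, "spin": 0},
  {"fingers": -1, "tx": -2.4, "ty": 0, "tz": 1.1, "spin": 0},
])

```text
clock: 13.92
tool_pos: [0.4462, -0.1692, 0.1057]
tool_rot: [[0.122, 0.993, -0.001], [0.993, -0.122, -0.0], [-0.001, -0.001, -1.0]]
force: [-5.4, -0.2, 7.7]
finger_gap: 0.0854
grasp_force: 4.0
```

arm_command([
  {"fingers": -1, "tx": 0.2, "ty": 0, "tz": 0, "spin": 0},
  {"fingers": -1, "tx": 0.6, "ty": 0, "tz": 0, "spin": 0},
  {"fingers": -1, "tx": 1.0, "ty": 0, "tz": 0, "spin": 0},
  {"fingers": -1, "tx": 1.5, "ty": 0, "tz": 0, "spin": 0},
  {"fingers": -1, "tx": 2.0, "ty": 0, "tz": 0, "spin": 0},
  {"fingers": -1, "tx": 2.5, "ty": 0, "tz": 0, "spin": 0},
  {"fingers": -1, "tx": 3.0, "ty": 0, "tz": 0, "spin": 0},
  {"fingers": -1, "tx": 3.5, "ty": 0, "tz": 0, "spin": 0},
  {"fingers": -1, "tx": 4.0, "ty": 0, "tz": 0, "spin": 0},
  {"fingers": -1, "tx": 4.4, "ty": 0, "tz": 0, "spin": 0},
  {"fingers": -1, "tx": 4.7, "ty": 0, "tz": 0, "spin": 0},
  {"fingers": -1, "tx": 4.8, "ty": 0, "tz": -0.1, "spin": 0},
])

```text
clock: 14.92
tool_pos: [0.4523, -0.1208, 0.1068]
tool_rot: [[0.122, 0.993, -0.0], [0.993, -0.122, -0.0], [-0.0, -0.0, -1.0]]
force: [-1.0, 0.5, 1.3]
finger_gap: 0.0855
grasp_force: 0.8
```

arm_command([
  {"fingers": -1, "tx": 0, "ty": 0, "tz": -0.5, "spin": 0},
  {"fingers": -1, "tx": 0, "ty": 0, "tz": -2.0, "spin": 0},
  {"fingers": -1, "tx": 0, "ty": 0, "tz": -5.0, "spin": 0},
  {"fingers": -1, "tx": -3, "ty": 0, "tz": -7.0, "spin": 0},
  {"fingers": -1, "tx": -6, "ty": 0, "tz": -8.0, "spin": 0},
  {"fingers": -1, "tx": -9, "ty": 0, "tz": -8.0, "spin": 0},
  {"fingers": -1, "tx": -12, "ty": 0, "tz": -8.0, "spin": 0},
  {"fingers": -1, "tx": -15, "ty": 0, "tz": -8.0, "spin": 0},
  {"fingers": -1, "tx": -18, "ty": 0, "tz": -8.0, "spin": 0},
  {"fingers": -1, "tx": -21, "ty": 0, "tz": -8.0, "spin": 0},
  {"fingers": -1, "tx": -24, "ty": 0, "tz": -8.0, "spin": 0},
  {"fingers": -1, "tx": -24, "ty": 0, "tz": -8.0, "spin": 0},
])

```text
clock: 15.92
tool_pos: [0.4221, -0.3636, 0.1858]
tool_rot: [[0.126, 0.992, -0.0], [0.992, -0.126, -0.002], [-0.002, 0.0, -1.0]]
force: [0.3, 0.2, -0.0]
finger_gap: 0.0855
grasp_force: 0.0
```

```bash
python3 -c "
from h import *
report()
a=manip.snapshot('top')[200:312,260:440];b=manip.snapshot('side')[130:250,270:400]
f=lambda a:cv2.resize(a,(600,int(600*a.shape[0]/a.shape[1])),interpolation=cv2.INTER_CUBIC)
cv2.imwrite('pics/t9.png',f(a));cv2.imwrite('pics/s9.png',f(b))"
```

```text
t 15.92 tcp [ 0.4221 -0.3636  0.1858] yaw -7.25
side [ 7.90000e-01  4.52700e-01 -1.29700e-01 -5.58500e+00  5.33125e+01
  1.57200e+03] board x,y mm [-1.9  1. ] dyaw 1.3
top [ 7.8000e-01  4.5360e-01 -1.2810e-01 -6.9655e+00  4.9875e+01  1.8280e+03] board x,y mm [-1.3  2.8] dyaw -0.1
```

View pics/t9.png

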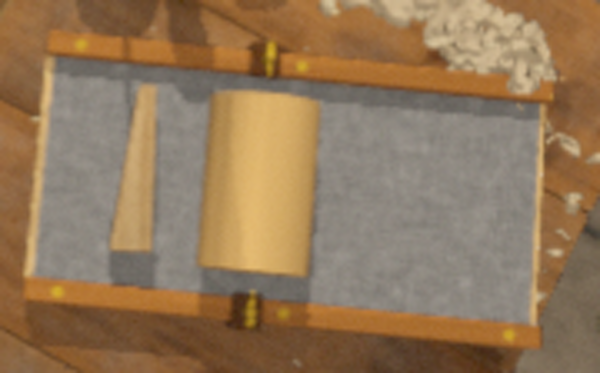

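View pics/s9.png

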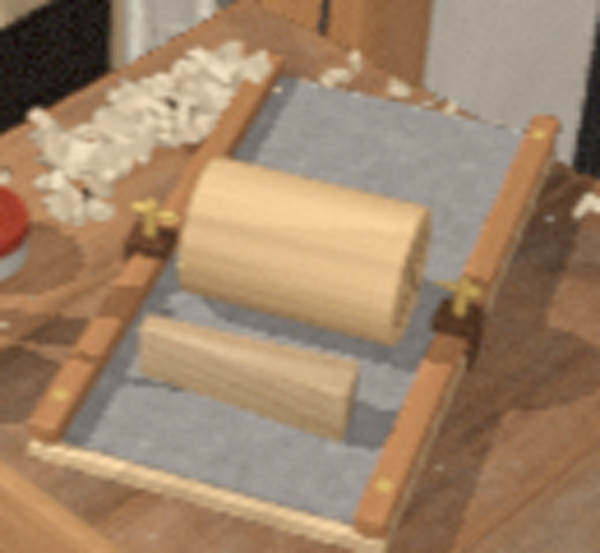

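The top crop shows the blank square between the needles at (270,58) and (252,308), with the wedge where it was. Both views put it within about 3 mm of the needle line, and the arm is clear, so I'm handing in.

```bash
python3 -c "
from bench import manip
print(manip.finish_job())"
```

```text
the job is handed in; nothing more can be done
None
```

I rolled the blank about 150 mm in six gentle strokes; the last pictures put its centre 1–3 mm past the needle line and about 1° or less off square. The arm was clear, the wedge looked untouched, and I handed the job in at about 16 s; no verdict came back.

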